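# Try the press screws in their gauge nuts

## Task

The three T-handled press screws have each been started in a square gauge nut in the wooden holder: try each one by pushing its cross bar round clockwise (seen from above). Run every screw that turns freely right down until its collar sits on the nut, and leave it in the holder; lift any screw that binds before that out together with its nut and stand it upright in the black rework tray. Leave the anvil and the hammer where they are.

Things in the scene. Friction and masses are not known exactly. Their poses are not given: they have to be found in the camera images.
- holder: fixed beech nut holder screwed to the bench, 84 x 350 x 50 mm (x, y, z), origin under its centre. In its top are three square pockets, 50 x 50 mm and 14 mm deep, at y = -130, 0 and +130 mm in its frame (floor of a pocket 36 mm above the bench, with a 31 mm clearance bore through it)
- nut_1: dark steel square gauge nut, 48 x 48 mm and 30 mm high, about 0.46 kg (varies), origin at the centre of its underside, z up. It stands loose in one of the holder's pockets (which one varies, 1 mm play), its top 66 mm above the bench, and carries a screw of about 0.28 kg on its z axis
- nut_2: another gauge nut with its screw, just like nut_1
- nut_3: another gauge nut with its screw, just like nut_1
- screw_1 (a joint): turn (rad) of the T-handled screw in nut_1, growing clockwise seen from above, which screws it down 2.9 mm per rad. It starts at -0.8 to 0.3; at 0 its collar's underside is 9.2 mm above the nut. A free screw turns with under 1 N on the bar, stays where it is left and stops solidly at 3.2, collar on the nut
- head_1 (a point): point on the axis of screw_1 at the middle of its level round cross bar, which is 9 mm thick, 109 mm long over its 13 mm end balls. Steel screw: the bar goes through a round hub, 25 mm diameter, 30 mm high, top 12 mm above this point; under the hub a collar, 34 mm diameter, 6 mm thick, its underside 24 mm below this point; then the shank, 18 mm diameter, 38 mm long
- barend_1 (a point): centre of one end ball of the cross bar of screw_1, 48 mm from head_1; the bar reaches as far on the other side of head_1
- screw_2 (a joint): turn of the screw in nut_2, same make and meaning as screw_1. A screw that binds looks no different, turns just as easily at first, then stops dead before half its run, its collar still several mm above the nut
- head_2 (a point): the same point of screw_2, same make as screw_1
- barend_2 (a point): centre of one end ball of the cross bar of screw_2, 48 mm from head_2; the bar reaches as far on the other side of head_2
- screw_3 (a joint): turn of the screw in nut_3, same make and meaning as screw_1. Backwards the screws turn to -1.0 at most; they cannot be pulled out of the nuts, so lifting one by its hub lifts its nut too (under 1 kg in all)
- head_3 (a point): the same point of screw_3, same make as screw_1
- barend_3 (a point): centre of one end ball of the cross bar of screw_3, 48 mm from head_3; the bar reaches as far on the other side of head_3
- tray: fixed black rework tray, open on top, 180 x 170 x 45 mm outside (x, y, z), walls and floor 5 mm thick, origin under its centre; its inner floor is 5 mm above the bench
- anvil: bystander: loose steel hand anvil for setting snaps, foot 92 mm in diameter, 72 mm high, 0.9 kg, origin at the centre of its underside
- hammer: bystander: loose hammer lying on the bench, 260 mm long, 26 mm high, head 88 mm across at its +x end, origin under the middle of its length
There are look-alikes about, which are no part of the job. Leave any orange or red look-alike of the nut_1 alone.

How it is judged:
On the way:
1. the screw that binds has been turned up to where it binds, its nut in the holder (value of joint screw_2 above 0.55 rad and z of nut_2 in the frame of holder below 0.045 m and horizontal distance between nut_2 and holder below 0.15 m), for 0.1 s.
At the end, for the whole second after the job is handed in: Both screws that run freely are screwed down to within 0.2 rad of the stop (collar within 0.6 mm of the nut) and stand with their nuts upright and fully home in holder pockets; the screw that binds stands upright (within about 9 degrees) in its nut on the floor of the rework tray; all at rest (value of joint each of screw_1, screw_3 above 3 rad and z of nut_1 in the frame of holder between 0.03 and 0.041 m and x of nut_1 in the frame of holder between -0.008 and 0.008 m and angle between each of nut_1, nut_3's own z axis and vertical below 0.06 rad and linear speed of each of nut_1, nut_3, nut_2 below 0.02 m/s and z of nut_3 in the frame of holder between 0.03 and 0.041 m and x of nut_3 in the frame of holder between -0.008 and 0.008 m and x of nut_2 in the frame of tray between -0.07 and 0.07 m and y of nut_2 in the frame of tray between -0.065 and 0.065 m and z of nut_2 in the frame of tray below 0.012 m and angle between nut_2's own z axis and vertical below 0.15 rad); the robot touches nothing.
It fails at once if the anvil is moved more than 30 mm (distance of anvil from where it was at the start of the episode above 0.03 m).
It fails at once if the hammer is moved more than 30 mm (distance of hammer from where it was at the start of the episode above 0.03 m).
It also fails if it takes over 70 s, if anything falls off the work surface, if the arm or the gripper's body presses on something with over 40 N, if the wrist force passes 120 N, or if a joint passes its speed limit or range.

## Robot

A 6-joint arm with a two-finger parallel gripper is mounted at the origin on the work surface. World frame = base frame: x ahead of the robot, y to its left, z up, the work surface at z = 0. Lengths are in m, angles in rad, forces in N, time in s.
With the tool pointing down it reaches from about 0.375 to 0.975 m from the base axis. Payload 3.8 kg.
Tool frame: the origin (TCP) lies where the fingers leave the gripper's body, on its centre line; the fingertips stand 73 mm ahead of it and the grasp point (between the pads) lies 54 mm ahead of it; z points along the fingers, y is the line along which they close (so a half turn about z gives the same grasp; the last joint's range is limited). The gripper opens to 85 mm and grips with 20 to 120 N. Pads are 22 mm wide; open, the fingers measure 114 mm over their backs; the gripper's body (76 mm by 85 mm) begins 54 mm behind the grasp point. The pads swing forward as they close: fully open they stand 13 mm farther back than shut.
Start: joints at [1.206, 0.264, 1.604, -0, 1.274, -0.037], TCP at [0.217, 0.639, 0.304] pointing down, gripper open.
Joint ranges: [-2.63, 2.63], [-0.94, 2.18], [0.31, 2.57], [-1.31, 4.45], [0, 2.66], [-2.55, 2.55]. Speed limits (rad/s): [2.57, 2.57, 3.14, 3.14, 3.14, 3.14].

## Interface

Orientations are given as a rotation vector (axis times angle).
In Python, from workcell import read_state, viewer, bot gives the robot as it stands.
- The arm moves only by the tool jog_arm, never from a script. Its argument "increments" is a list that holds one entry, the list of rows, each a list of 7 numbers: the shift along the tool's x, y, z in units of 30 mm (1.0 is 30 mm), then the turn, a rotation vector about the tool's x, y, z in units of 6 degrees (1.0 is 6 degrees), then the opening, from -1 (shut) to 1 (fully open). A call has exactly 5 rows; each row shifts and turns the commanded pose from where the row before left it, along the tool's axes as they then stand; what a row does not reach is not made up. A row lasts 1/12 s, in which the tool goes at most 41.7 mm and 7.16 degrees, less where a joint would pass 70% of its speed; a pose out of reach is approached as far as the arm can. A call is refused whole if a number of a shift passes 1 or a number of a turn 1, either way. A call with a gripper value outside its range is refused whole. The fingers move at their own pace and stop on an object; "force" is the grip in N (left out, the last holds). Time passes only in rows, so rows that do not move let the fingers close, or fill a call up. It gives the time, the measured TCP pose, the force, the opening and the grip force at its end, in the units of the state.
- read_state(): the state, without advancing time (a new reading comes with each control period).
- viewer.read_camera(name): name is "scene" or "top" or "wrist"; returns (picture, depth): 384x512x3 uint8, blue, green, red; 384x512 float32, m along the optical axis (not along the pixel's ray), 0 where there is no reading.
- viewer.camera_params(name): a dict with "fx", "fy", "cx", "cy" (pixels), "R" (3x3) and "t" (3): a world point X has camera coordinates R X + t; the wrist camera has in their place "hand_eye" (4x4, takes a point from camera to tool coordinates, whose origin is the TCP and whose axes are the flange's). Camera axes: x right, y down, z forward; pixel columns grow to the right and rows downward; lengths in m; the calibration is good to about 2 mm. The wrist camera is an equidistant fisheye: a pixel r from the principal point sees the ray r / f radians off the axis. A picture is of the moment at which its call begins: read the wrist's pose just before it. camera_params takes no time and is no camera call.
- bot.finish_job(): hands the job in; it is judged then, once.
The state is a dict: "time": time; "q": joint angles; "joint_vel": joint speeds; "joint_torque": joint torques, N m; "tool_pos": TCP position; "tcp_rot": TCP orientation; "wrist_force": force on the tool from outside, world axes, zero at the start; "torque": the same for the moment, N m; "width": opening from 0.0 (shut) to 1.0 (fully open); "grip_force": force on a finger pad.
Only numpy, scipy, OpenCV 4.12 (cv2) and the standard library are available. Lean on these libraries where they do the work, as an engineer would, in place of code of your own. Each camera call takes 0.05 s, during which the arm holds its last target. There are 200 camera calls.

## Working session

There is one attempt and no reset: what is moved stays moved. The work goes in short steps, Python scripts to look and compute and a tool call to move; the robot and the scene stay as the last step left them, time stands still between calls to the robot, and variables do not carry over. Pictures are saved under pics/ and viewed, at most 10 in all, crops included, and the job is handed in when it is done.

Besides the shell and the picture viewer there is one more tool, called after "Call:" as name(argument=value, ...) on one line, values as JSON. jog_arm: Moves the arm, as the interface text tells. Its arguments: {"type":"object","properties":{"increments":{"type":"array","items":{"type":"array","items":{"type":"array","items":{"type":"number"}}}},"force":{"type":"number"}},"required":["increments"]}

```bash
mkdir -p pics; ls; cat > h.py <<'E'
import numpy as np, cv2
from scipy.spatial.transform import Rotation as Ro
from workcell import read_state, viewer, bot
def pts(name,d,P=None):
    P=P or viewer.camera_params(name)
    v,u=np.mgrid[:384,:512]
    c=np.stack([(u-P['cx'])/P['fx']*d,(v-P['cy'])/P['fy']*d,d],-1)
    return (c-P['t'])@P['R']   # R^T (c-t)
E
python3 - <<'E'
from h import *
s=read_state(); print({k:np.round(v,3) for k,v in s.items()})
for n in ['top','scene']:
    im,d=viewer.read_camera(n); cv2.imwrite(f'pics/{n}0.png',im); np.savez(f'{n}0.npz',im=im,d=d)
    P=viewer.camera_params(n); print(n,P['fx'],np.round(-P['R'].T@P['t'],3))
E
```

```text
pics
{'time': np.float64(0.0), 'q': array([ 1.206,  0.265,  1.605,  0.   ,  1.274, -0.037]), 'joint_vel': array([ 0.001,  0.001, -0.001,  0.   , -0.003,  0.002]), 'joint_torque': array([ 1.0000e-03, -5.1508e+01, -3.6733e+01, -0.0000e+00,  1.2000e-02,
        0.0000e+00]), 'tool_pos': array([0.217, 0.639, 0.303]), 'tcp_rot': array([-5.130e-01, -3.099e+00,  3.000e-03]), 'wrist_force': array([ 1.07 , -0.458, -0.033]), 'torque': array([ 0.009, -0.003,  0.032]), 'grip_force': np.float64(0.0), 'width': np.float64(1.002)}
top 366.9534006523054 [ 0.327 -0.015  1.17 ]
scene 419.0746697475272 [1.057 0.578 0.76 ]
```

View pics/top0.png

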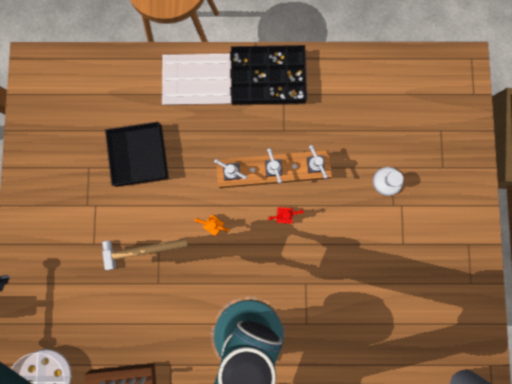

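View pics/scene0.png

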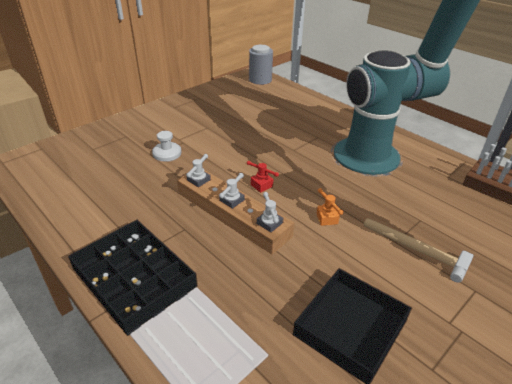

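The top view shows the holder at about (215–330, 150–187), with screw heads near (232,171), (274,168) and (317,162). The tray is at (137,154), the anvil at (388,181), the hammer at (145,250), and the orange and red look-alikes are at (212,225) and (286,215). The scene view confirms the layout.

```bash
python3 - <<'E'
from h import *
D={n:np.load(n+'0.npz') for n in ['top','scene']}
X={n:pts(n,D[n]['d']) for n in D}
# holder: top-of-wood points 
for n in D:
    im,d,x=D[n]['im'],D[n]['d'],X[n]
    hsv=cv2.cvtColor(im,cv2.COLOR_BGR2HSV)
    reg=(x[...,0]>.3)&(x[...,0]<.75)&(abs(x[...,1])<.25)&(d>0)
    wood=reg&(x[...,2]>.042)&(x[...,2]<.058)&(hsv[...,1]>90)&(x[...,0]>.43)
    p=x[wood]; r=cv2.minAreaRect(p[:,:2].astype(np.float32)*1000); print(n,'wood',wood.sum(),np.round(p.mean(0),3),np.round(p[:,2].mean(),4),r)
    st=reg&(x[...,2]>.08)&(x[...,2]<.14)&(hsv[...,1]<70)
    k,l,s,c=cv2.connectedComponentsWithStats(st.astype(np.uint8))
    for i in range(1,k):
        if s[i,4]<15: continue
        q=x[l==i]; zt=np.percentile(q[:,2],95)
        m=q[q[:,2]>zt-.004]
        b=q[(q[:,2]>zt-.02)]
        w,V=np.linalg.eigh(np.cov(b[:,:2].T)); 
        print(n,'head',s[i],'ztop',zt.round(4),'mid top',m.mean(0).round(4),'mid all',b.mean(0).round(4),'ang',np.degrees(np.arctan2(V[1,1],V[0,1])).round(1),'extent',np.ptp(b@np.r_[V[:,1],0]).round(3))
    tr=(x[...,0]>.35)&(x[...,0]<.85)&(x[...,1]>.2)&(x[...,1]<.55)&(hsv[...,2]<60)&(x[...,2]>-.01)&(d>0)
    q=x[tr]; print(n,'tray',cv2.minAreaRect(q[q[:,2]>.038][:,:2].astype(np.float32)*1000), 'rim/floor z',np.percentile(q[:,2],[5,30,98]).round(3))
for n in D:
    a=X[n]; im=D[n]['im']; hsv=cv2.cvtColor(im,cv2.COLOR_BGR2HSV)
    for nm,m in [('orange/red',(hsv[...,1]>215)&(a[...,2]>.02)&(a[...,0]>.3)&(a[...,0]<.6))]:
        k,l,s,c=cv2.connectedComponentsWithStats(m.astype(np.uint8))
        for i in range(1,k):
            if s[i,4]>60: print(n,nm,a[l==i].mean(0).round(3),'ztop',a[l==i][:,2].max().round(3))
E
python3 -c "
import cv2;a=cv2.imread('pics/top0.png')[140:200,205:345];cv2.imwrite('pics/c1.png',cv2.resize(a,None,fx=5,fy=5,interpolation=2))"
```

```text
top wood 2102 [ 0.511 -0.075  0.051] 0.051 ((600.8944702148438, -67.82185363769531), (263.4734802246094, 350.14837646484375), 5.086600303649902)
top head [309 145  19  34 184] ztop 0.1133 mid top [ 0.5244 -0.204   0.1117] mid all [ 0.5233 -0.2039  0.1065] ang -155.1 extent 0.107
top head [268 148  14  35 172] ztop 0.114 mid top [ 0.5119 -0.0756  0.1126] mid all [ 0.5111 -0.0754  0.1072] ang -162.1 extent 0.106
top head [215 159  32  20 177] ztop 0.1164 mid top [0.4991 0.0524 0.115 ] mid all [0.5002 0.0546 0.109 ] ang 59.9 extent 0.104
top tray ((559.851806640625, 353.7566223144531), (178.64718627929688, 169.38070678710938), 8.934981346130371) rim/floor z [0.003 0.006 0.048]
scene wood 1929 [ 0.526 -0.051  0.051] 0.0505 ((605.1708984375, -68.3204345703125), (274.2116394042969, 351.3401794433594), 4.973455905914307)
scene head [187 154  21  23 205] ztop 0.1135 mid top [ 0.5255 -0.2045  0.1126] mid all [ 0.5277 -0.2013  0.106 ] ang -154.9 extent 0.107
scene head [219 173  25  25 235] ztop 0.1128 mid top [ 0.5132 -0.0752  0.112 ] mid all [ 0.5157 -0.0728  0.1053] ang -162.2 extent 0.106
scene head [263 192  16  31 250] ztop 0.115 mid top [0.5009 0.0532 0.114 ] mid all [0.5047 0.0579 0.1078] ang 60.4 extent 0.108
scene tray ((561.3743896484375, 354.29150390625), (181.1628875732422, 169.6514434814453), 8.775754928588867) rim/floor z [0.004 0.006 0.047]
top orange/red [ 0.367 -0.11   0.056] ztop 1.17
top orange/red [0.337 0.109 0.059] ztop 1.17
```

View pics/c1.png

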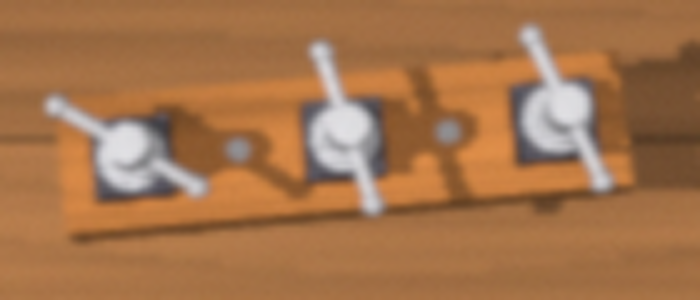

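The crop shows the bars at three different angles, and each hub is centred over its dark nut. The top and scene cameras agree to about 1.5 mm, and the sizes and heights match the text: holder 350 mm long and 50 mm high, bars 106 mm, hub tops about 113 mm.

My plan is to grip each hub across its bar, with tool y perpendicular to the bar. I will then turn +rz (clockwise from above) with a light grip, starting with the left screw (C).

Call:
jog_arm(increments=[[[-0.9, -0.9, 0, 0, 0, 0, 1], [-0.9, -0.9, 0, 0, 0, 0, 1], [-0.9, -0.9, 0, 0, 0, 0, 1], [-0.9, -0.9, 0, 0, 0, 0, 1], [-0.9, -0.9, 0, 0, 0, 0, 1]]], force=25)

```text
time: 0.52
tool_pos: [0.3018, 0.466, 0.3031]
tcp_rot: [-0.511, -3.099, 0.002]
wrist_force: [0.5, 0.4, 0.5]
width: 0.999
grip_force: 0.0
```

Call:
jog_arm(increments=[[[-0.9, -0.9, 0, 0, 0, 0, 1], [-0.9, -0.9, 0, 0, 0, 0, 1], [-0.9, -0.9, 0, 0, 0, 0, 1], [-0.9, -0.9, 0, 0, 0, 0, 1], [-0.9, -0.9, 0, 0, 0, 0, 1]]])

```text
time: 0.93
tool_pos: [0.3861, 0.2946, 0.3035]
tcp_rot: [-0.512, -3.099, 0.001]
wrist_force: [1.2, 0.1, -0.2]
width: 1.002
grip_force: 0.0
```

Call:
jog_arm(increments=[[[-0.9, -0.9, 0, 0, 0, 0, 1], [-0.9, -0.9, 0, 0, 0, 0, 1], [-0.9, -0.9, 0, 0, 0, 0, 1], [-0.9, -0.9, 0, 0, 0, 0, 1], [-0.9, -0.9, 0, 0, 0, 0, 1]]])

```text
time: 1.35
tool_pos: [0.4705, 0.1233, 0.3036]
tcp_rot: [-0.513, -3.099, 0.0]
wrist_force: [0.9, -0.4, 0.6]
width: 1.001
grip_force: 0.0
```

Call:
jog_arm(increments=[[[0, 0, 0, 0, 0, -1, 1], [0, 0, 0, 0, 0, -1, 1], [0, 0, 0, 0, 0, -1, 1], [0, 0, 0, 0, 0, -1, 1], [0, 0, 0, 0, 0, -1, 1]]])

```text
time: 1.77
tool_pos: [0.4701, 0.1248, 0.3033]
tcp_rot: [0.314, -3.125, 0.0]
wrist_force: [0.2, -0.0, 0.5]
width: 0.999
grip_force: 0.0
```

Call:
jog_arm(increments=[[[0, 0, 0, 0, 0, -1, 1], [0, 0, 0, 0, 0, -1, 1], [0, 0, 0, 0, 0, -1, 1], [0, 0, 0, 0, 0, -1, 1], [0, 0, 0, 0, 0, -1, 1]]])

```text
time: 2.18
tool_pos: [0.47, 0.1252, 0.3033]
tcp_rot: [1.113, -2.937, -0.0]
wrist_force: [-0.1, -0.7, -0.1]
width: 1.002
grip_force: 0.0
```

```bash
cat >> h.py <<'E'
def go(x,y,z=None,psi=None):
    s=read_state(); R=Ro.from_rotvec(s['tcp_rot']).as_matrix(); p=np.array(s['tool_pos'])
    d=R.T@(np.array([x,y,p[2] if z is None else z])-p)/.03
    a=np.degrees(np.arctan2(R[1,1],R[0,1]))
    print('t',round(s['time'],2),'p',p.round(4),'psi',a.round(1),'zaxis',R[:,2].round(3),'units',d.round(2),'turn',None if psi is None else ((a-psi+180)%360-180)/6,
      'q6',s['q'][5].round(3),'F',np.round(s['wrist_force'],1),'M',np.round(s['torque'],2),'w',np.round(s['width'],3),'g',np.round(s['grip_force'],1))
def wristpts(name):
    s=read_state(); im,d=viewer.read_camera('wrist'); P=viewer.camera_params('wrist')
    cv2.imwrite(f'pics/{name}.png',im); v,u=np.mgrid[:384,:512]
    a=(u-P['cx'])/P['fx']; b=(v-P['cy'])/P['fy']; th=np.hypot(a,b)+1e-9
    c=np.stack([np.tan(th)*a/th*d,np.tan(th)*b/th*d,d],-1)
    H=P['hand_eye']; t=c@H[:3,:3].T+H[:3,3]
    x=t@Ro.from_rotvec(s['tcp_rot']).as_matrix().T+s['tool_pos']
    return im,d,x
E
python3 - <<'E'
from h import *
go(.5,.0535,None,140)
im,d,x=wristpts('w0'); hsv=cv2.cvtColor(im,cv2.COLOR_BGR2HSV)
print(viewer.camera_params('wrist')['hand_eye'])
for c in [(.525,-.204),(.5125,-.0755),(.5,.0535)]:
    m=(d>0)&(np.hypot(x[...,0]-c[0],x[...,1]-c[1])<.045)&(x[...,2]>.106)&(x[...,2]<.125)
    q=x[m]; 
    if len(q)>5: print(c,len(q),q.mean(0).round(4),cv2.minEnclosingCircle(q[:,:2].astype(np.float32)))
E
```

```text
t 2.18 p [0.47   0.1252 0.3033] psi 131.5 zaxis [-0.001 -0.    -1.   ] units [ 0.83 -2.45 -0.  ] turn -1.4143886909589536 q6 -2.086 F [-0.1 -0.7 -0.1] M [-0.02 -0.03  0.  ] w 1.002 g 0.0
[[ 3.16986206e-04 -9.53369942e-01 -3.01803999e-01  7.68637617e-02]
 [ 9.99999384e-01  6.23138785e-04 -9.18131557e-04  1.22695626e-03]
 [ 1.06338481e-03 -3.01803523e-01  9.53369552e-01 -7.03172941e-02]
 [ 0.00000000e+00  0.00000000e+00  0.00000000e+00  1.00000000e+00]]
(0.525, -0.204) 263 [ 0.5231 -0.202   0.111 ] ((0.5374999642372131, -0.19647431373596191), 0.030267346650362015)
(0.5125, -0.0755) 423 [ 0.5112 -0.0738  0.111 ] ((0.5117465257644653, -0.07511425018310547), 0.013010460883378983)
(0.5, 0.0535) 690 [0.4994 0.054  0.1118] ((0.49982351064682007, 0.053434450179338455), 0.04486902058124542)
```

View pics/w0.png

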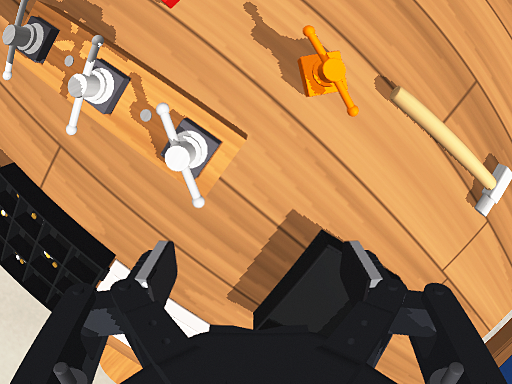

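The wrist view shows screw C at about (183,158), B at (85,86) and A at (20,35), with the orange look-alike at (325,70). All three positions agree with the earlier measurements to within 2 mm. Next I move over C and descend.

Call:
jog_arm(increments=[[[0.3, -0.8, 0, 0, 0, 0, 1], [0.3, -0.8, 0, 0, 0, 0, 1], [0.23, -0.85, 0, 0, 0, 0, 1], [0, 0, 0, 0, 0, -0.7, 1], [0, 0, 0, 0, 0, -0.7, 1]]])

```text
time: 2.65
tool_pos: [0.5003, 0.0522, 0.3034]
tcp_rot: [1.316, -2.852, -0.0]
wrist_force: [-0.1, 1.2, 0.5]
width: 1.001
grip_force: 0.0
```

Call:
jog_arm(increments=[[[0, 0, 1, 0, 0, 0, 1], [0, 0, 1, 0, 0, 0, 1], [0, 0, 0, 0, 0, 0, 1], [0, 0, 0, 0, 0, 0, 1], [0, 0, 0, 0, 0, 0, 1]]])

```text
time: 3.07
tool_pos: [0.5004, 0.0536, 0.2448]
tcp_rot: [-1.317, 2.852, -0.0]
wrist_force: [1.0, -0.5, 0.6]
width: 1.001
grip_force: 0.0
```

```bash
python3 - <<'E'
from h import *
go(.4997,.0535,.1615,140)
E
```

```text
t 3.07 p [0.5004 0.0536 0.2448] psi 139.6 zaxis [ 0.001  0.    -1.   ] units [0.02 0.02 2.78] turn -0.0717043838019246 q6 -2.379 F [ 1.  -0.5  0.6] M [-0.01 -0.06  0.05] w 1.001 g 0.0
```

Call:
jog_arm(increments=[[[0.02, 0.02, 0.9, 0, 0, 0, 1], [0, 0, 0.9, 0, 0, 0, 1], [0, 0, 0.7, 0, 0, 0, 1], [0, 0, 0.28, 0, 0, 0, 1], [0, 0, 0, 0, 0, 0, 1]]])

```text
time: 3.48
tool_pos: [0.4988, 0.0535, 0.1599]
tcp_rot: [1.317, -2.85, -0.001]
wrist_force: [-0.1, 1.4, 1.1]
width: 1.002
grip_force: 0.0
```

Call:
jog_arm(increments=[[[0, 0, 0, 0, 0, 0, -1], [0, 0, 0, 0, 0, 0, -1], [0, 0, 0, 0, 0, 0, -1], [0, 0, 0, 0, 0, 0, -1], [0, 0, 0, 0, 0, 0, -1]]])

```text
time: 3.9
tool_pos: [0.5, 0.0534, 0.1616]
tcp_rot: [-1.317, 2.85, -0.002]
wrist_force: [6.2, -6.8, 4.9]
width: 0.302
grip_force: 4.3
```

Call:
jog_arm(increments=[[[0, 0, 0, 0, 0, 0, -1], [0, 0, 0, 0, 0, 0, -1], [0, 0, 0, 0, 0, 0, -1], [0, 0, 0, 0, 0, 0, -1], [0, 0, 0, 0, 0, 0, -1]]])

```text
time: 4.32
tool_pos: [0.5004, 0.0533, 0.1616]
tcp_rot: [-1.317, 2.85, -0.002]
wrist_force: [2.2, -2.5, 6.1]
width: 0.279
grip_force: 27.4
```

```bash
python3 - <<'E'
from h import *
go(.4997,.0535,.1615,140)
E
```

```text
t 4.32 p [0.5004 0.0533 0.1616] psi 139.6 zaxis [ 0.003 -0.    -1.   ] units [0.01 0.02 0.  ] turn -0.06335070888367984 q6 -2.38 F [ 2.2 -2.5  6.1] M [-0.29 -0.1  -0.04] w 0.279 g 27.4
```

Call:
jog_arm(increments=[[[0, 0, 0.01, 0, 0, 1, -1], [0, 0, 0.01, 0, 0, 1, -1], [0, 0, 0.01, 0, 0, 1, -1], [0, 0, 0.01, 0, 0, 1, -1], [0, 0, 0.01, 0, 0, 1, -1]]])

```text
time: 4.73
tool_pos: [0.5004, 0.0533, 0.1601]
tcp_rot: [-0.527, 3.094, -0.001]
wrist_force: [1.0, -1.9, 4.9]
width: 0.283
grip_force: 27.4
```

Call:
jog_arm(increments=[[[0, 0, 0.01, 0, 0, 1, -1], [0, 0, 0.01, 0, 0, 1, -1], [0, 0, 0.01, 0, 0, 1, -1], [0, 0, 0.01, 0, 0, 1, -1], [0, 0, 0.01, 0, 0, 1, -1]]])

```text
time: 5.15
tool_pos: [0.5005, 0.0533, 0.1586]
tcp_rot: [0.292, 3.125, 0.0]
wrist_force: [1.4, -2.2, 4.5]
width: 0.282
grip_force: 27.3
```

```bash
python3 - <<'E'
from h import *
go(.4997,.0535)
E
```

```text
t 5.15 p [0.5005 0.0533 0.1586] psi 79.3 zaxis [ 0.003 -0.    -1.   ] units [ 0.03  0.   -0.  ] turn None q6 -1.327 F [ 1.4 -2.2  4.5] M [-0.21 -0.34 -0.03] w 0.282 g 27.3
```

Call:
jog_arm(increments=[[[0, 0, 0.01, 0, 0, 1, -1], [0, 0, 0.01, 0, 0, 1, -1], [0, 0, 0.01, 0, 0, 1, -1], [0, 0, 0.01, 0, 0, 1, -1], [0, 0, 0.01, 0, 0, 1, -1]]])

```text
time: 5.57
tool_pos: [0.5003, 0.0534, 0.1574]
tcp_rot: [1.089, 2.944, 0.001]
wrist_force: [-1.0, -0.7, 10.7]
width: 0.282
grip_force: 27.9
```

```bash
python3 - <<'E'
from h import *
go(.4997,.0535)
E
```

```text
t 5.57 p [0.5003 0.0534 0.1574] psi 49.4 zaxis [ 0.002 -0.    -1.   ] units [ 0.02 -0.01 -0.  ] turn None q6 -0.805 F [-1.  -0.7 10.7] M [0.08 0.24 0.5 ] w 0.282 g 27.9
```

Call:
jog_arm(increments=[[[0, 0, 0.01, 0, 0, 1, -1], [0, 0, 0.01, 0, 0, 1, -1], [0, 0, 0.01, 0, 0, 1, -1], [0, 0, 0.01, 0, 0, 1, -1], [0, 0, 0.01, 0, 0, 1, -1]]])

```text
time: 5.98
tool_pos: [0.5007, 0.0532, 0.1567]
tcp_rot: [1.805, 2.566, 0.0]
wrist_force: [-1.5, -0.5, 13.8]
width: 0.282
grip_force: 97.8
```

```bash
python3 - <<'E'
from h import *
go(.4997,.0535)
E
```

```text
t 5.98 p [0.5007 0.0532 0.1567] psi 19.8 zaxis [ 0.003 -0.002 -1.   ] units [ 0.02 -0.03 -0.  ] turn None q6 -0.285 F [-1.5 -0.5 13.8] M [-0.03  0.28  3.53] w 0.282 g 97.8
```

The torque rose to 3.5 N·m, so the left screw binds and is nut_2. I release it, rise, and look.

Call:
jog_arm(increments=[[[0, 0, 0, 0, 0, 0, 1], [0, 0, 0, 0, 0, 0, 1], [0, 0, 0, 0, 0, 0, 1], [0, 0, 0, 0, 0, 0, 1], [0, 0, 0, 0, 0, 0, 1]]])

```text
time: 6.4
tool_pos: [0.4987, 0.0534, 0.1539]
tcp_rot: [-1.81, -2.567, 0.001]
wrist_force: [-0.1, -0.4, 0.8]
width: 0.968
grip_force: 0.0
```

Call:
jog_arm(increments=[[[0, 0, -1, 0, 0, 0, 1], [0, 0, -1, 0, 0, 0, 1], [-1, 0, -1, 0, 0, 0, 1], [-1, 0, 0, 0, 0, 0, 1], [0, 0, 0, 0, 0, 0, 1]]])

```text
time: 6.82
tool_pos: [0.5222, -0.0059, 0.247]
tcp_rot: [1.809, 2.56, 0.003]
wrist_force: [-0.0, -0.1, 0.1]
width: 1.0
grip_force: 0.0
```

```bash
cat >> h.py <<'E'
def heads(name):
    im,d,x=wristpts(name); hsv=cv2.cvtColor(im,cv2.COLOR_BGR2HSV)
    for n,c in zip('ABC',[(.524,-.203),(.512,-.075),(.5,.0535)]):
        m=(d>0)&(np.hypot(x[...,0]-c[0],x[...,1]-c[1])<.06)&(x[...,2]>.08)&(x[...,2]<.125)
        q=x[m]
        if len(q)<50: continue
        zt=np.percentile(q[:,2],97); h=q[q[:,2]>zt-.003]; z=np.median(h[:,2]); r=np.hypot(*(q[:,:2]-np.median(h[:,:2],0)).T)
        b=q[r>.02]; b=b[(b[:,2]>z-.022)][:,:2]-np.median(h[:,:2],0)
        w,V=np.linalg.eigh(b.T@b); print(n,len(h),'hub top',z.round(4),'xy',cv2.minEnclosingCircle(h[:,:2].astype(np.float32)),'bar deg',(np.degrees(np.arctan2(V[1,1],V[0,1]))%180).round(1),len(b))
E
python3 - <<'E'
from h import *
go(.4997,.0535); heads('w1')
E
```

```text
t 6.82 p [ 0.5222 -0.0059  0.247 ] psi 19.5 zaxis [ 0.007 -0.003 -1.   ] units [ 2.12 -0.05 -0.01] turn None q6 -0.397 F [-0.  -0.1  0.1] M [ 0.01  0.01 -0.03] w 1.0 g 0.0
B 565 hub top 0.1113 xy ((0.511721134185791, -0.07525313645601273), 0.01283581554889679) bar deg 19.1 635
C 937 hub top 0.1094 xy ((0.500449001789093, 0.05411563813686371), 0.01240613218396902) bar deg 159.4 1189
```

View pics/w1.png

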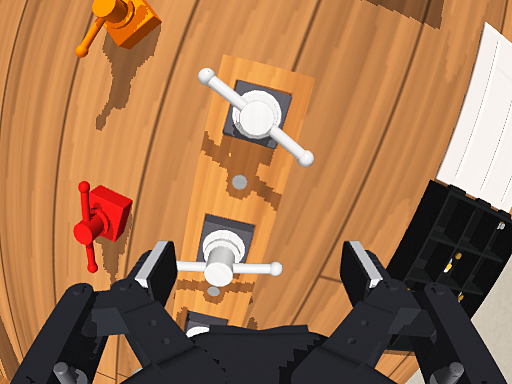

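Screw C turned 80.6° (1.41 rad) before binding, which puts q at 0.61 or more, and its hub top at 109.4 mm agrees. In the picture C is the upper white screw at (258,115) and B is at (218,265). I regrip C across its bar and lift it.

Call:
jog_arm(increments=[[[0.7, 0, 0, 0, 0, 0, 1], [0.7, 0, 0, 0, 0, 0, 1], [0.7, 0, 0, 0, 0, 0, 1], [0, 0, 0, 0, 0, -1, 1], [0, 0, 0, 0, 0, -1, 1]]])

```text
time: 7.28
tool_pos: [0.4963, 0.0584, 0.2424]
tcp_rot: [-1.521, -2.745, 0.002]
wrist_force: [-0.5, 0.1, 0.1]
width: 0.999
grip_force: 0.0
```

Call:
jog_arm(increments=[[[0, 0, 0, 0, 0, -1, 1], [0, 0, 0, 0, 0, -1, 1], [0, 0, 0, 0, 0, -1, 1], [0, 0, 0, 0, 0, -1, 1], [0, 0, 0, 0, 0, -1, 1]]])

```text
time: 7.7
tool_pos: [0.4967, 0.0575, 0.2424]
tcp_rot: [-0.761, -3.045, 0.001]
wrist_force: [-0.0, -0.0, -0.7]
width: 0.997
grip_force: 0.0
```

Call:
jog_arm(increments=[[[0, 0, 0, 0, 0, -1, 1], [0, 0, 0, 0, 0, -0.3, 1], [0, 0, 0.5, 0, 0, 0, 1], [0, 0, 0, 0, 0, 0, 1], [0, 0, 0, 0, 0, 0, 1]]])

```text
time: 8.12
tool_pos: [0.4963, 0.0572, 0.227]
tcp_rot: [-0.56, -3.087, 0.001]
wrist_force: [0.1, -0.3, 0.3]
width: 1.001
grip_force: 0.0
```

```bash
python3 - <<'E'
from h import *
go(.5003,.0538,.156,69.4)
E
```

```text
t 8.12 p [0.4963 0.0572 0.227 ] psi 69.4 zaxis [-0.005  0.    -1.   ] units [-0.18 -0.06  2.37] turn 0.004926762394973139 q6 -1.147 F [ 0.1 -0.3  0.3] M [0.01 0.02 0.01] w 1.001 g 0.0
```

Call:
jog_arm(increments=[[[-0.18, -0.06, 0.6, 0, 0, 0, 1], [0, 0, 0.9, 0, 0, 0, 1], [0, 0, 0.6, 0, 0, 0, 1], [0, 0, 0.26, 0, 0, 0, 1], [0, 0, 0, 0, 0, 0, 1]]], force=70)

```text
time: 8.53
tool_pos: [0.5006, 0.0533, 0.156]
tcp_rot: [-0.56, -3.086, 0.002]
wrist_force: [-0.9, -0.7, -0.7]
width: 1.003
grip_force: 0.0
```

Call:
jog_arm(increments=[[[0, 0, 0, 0, 0, 0, -1], [0, 0, 0, 0, 0, 0, -1], [0, 0, 0, 0, 0, 0, -1], [0, 0, 0, 0, 0, 0, -1], [0, 0, 0, 0, 0, 0, -1]]])

```text
time: 8.95
tool_pos: [0.503, 0.0531, 0.1592]
tcp_rot: [0.561, 3.089, -0.0]
wrist_force: [-4.1, -11.0, 9.6]
width: 0.299
grip_force: 5.6
```

Call:
jog_arm(increments=[[[0, 0, 0, 0, 0, 0, -1], [0, 0, 0, 0, 0, 0, -1], [0, 0, 0, 0, 0, 0, -1], [0, 0, 0, 0, 0, 0, -1], [0, 0, 0, 0, 0, 0, -1]]])

```text
time: 9.37
tool_pos: [0.503, 0.0527, 0.1594]
tcp_rot: [0.56, 3.09, -0.001]
wrist_force: [-2.6, -3.0, 5.0]
width: 0.262
grip_force: 68.3
```

Call:
jog_arm(increments=[[[0, 0, -0.2, 0, 0, 0, -1], [0, 0, -0.2, 0, 0, 0, -1], [0, 0, -0.3, 0, 0, 0, -1], [0, 0, -0.4, 0, 0, 0, -1], [0, 0, -0.5, 0, 0, 0, -1]]])

```text
time: 9.78
tool_pos: [0.5006, 0.0533, 0.2056]
tcp_rot: [-0.561, -3.086, 0.001]
wrist_force: [-0.8, 0.0, -8.0]
width: 0.268
grip_force: 69.3
```

Call:
jog_arm(increments=[[[0, 0, -0.6, 0, 0, 0, -1], [0, 0, -0.6, 0, 0, 0, -1], [0, 0, -0.5, 0, 0, 0, -1], [0, 0, -0.2, 0, 0, 0, -1], [0, 0, 0, 0, 0, 0, -1]]])

```text
time: 10.2
tool_pos: [0.5032, 0.0534, 0.2656]
tcp_rot: [0.561, 3.088, 0.001]
wrist_force: [1.3, 0.2, -6.6]
width: 0.263
grip_force: 69.6
```

```bash
python3 - <<'E'
from h import *
go(.56,.354)
im,d,x=wristpts('w2')
E
```

```text
t 10.2 p [0.5032 0.0534 0.2656] psi 69.4 zaxis [ 0.003  0.    -1.   ] units [1.750e+00 1.005e+01 1.000e-02] turn None q6 -1.155 F [ 1.3  0.2 -6.6] M [ 0.03 -0.07  0.06] w 0.263 g 69.6
```

View pics/w2.png

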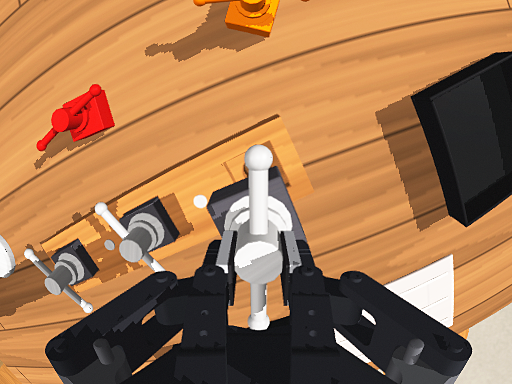

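The wrist view shows the screw and its nut hanging level in the grip at (260,230), with the pocket empty below and the tray on the right. The 7 N load matches one screw plus nut. I carry it over the tray and lower it.

Call:
jog_arm(increments=[[[0.1, 0.4, 0, 0, 0, 0, -1], [0.15, 0.9, 0, 0, 0, 0, -1], [0.15, 0.9, 0, 0, 0, 0, -1], [0.15, 0.9, 0, 0, 0, 0, -1], [0.15, 0.9, 0, 0, 0, 0, -1]]])

```text
time: 10.67
tool_pos: [0.5239, 0.1743, 0.2611]
tcp_rot: [-0.561, -3.087, 0.002]
wrist_force: [0.5, -0.2, -7.3]
width: 0.267
grip_force: 69.9
```

Call:
jog_arm(increments=[[[0.15, 0.9, 0, 0, 0, 0, -1], [0.15, 0.9, 0, 0, 0, 0, -1], [0.15, 0.9, 0, 0, 0, 0, -1], [0.15, 0.9, 0, 0, 0, 0, -1], [0.15, 0.9, 0, 0, 0, 0, -1]]])

```text
time: 11.08
tool_pos: [0.5501, 0.3088, 0.2606]
tcp_rot: [-0.56, -3.087, 0.004]
wrist_force: [0.9, -0.6, -7.5]
width: 0.271
grip_force: 69.9
```

Call:
jog_arm(increments=[[[0.15, 0.9, 0, 0, 0, 0, -1], [0.15, 0.6, 0, 0, 0, 0, -1], [0, 0, 0, 0, 0, 0, -1], [0, 0, 0.4, 0, 0, 0, -1], [0, 0, 0.8, 0, 0, 0, -1]]])

```text
time: 11.5
tool_pos: [0.5599, 0.3537, 0.2285]
tcp_rot: [0.559, 3.088, 0.004]
wrist_force: [1.0, -0.3, -6.8]
width: 0.263
grip_force: 70.6
```

Call:
jog_arm(increments=[[[0, 0, 0.8, 0, 0, 0, -1], [0, 0, 0.8, 0, 0, 0, -1], [0, 0, 0.6, 0, 0, 0, -1], [0, 0, 0.4, 0, 0, 0, -1], [0, 0, 0, 0, 0, 0, -1]]])

```text
time: 11.92
tool_pos: [0.5555, 0.3501, 0.1432]
tcp_rot: [-0.561, -3.083, 0.011]
wrist_force: [-0.1, -0.4, -9.4]
width: 0.265
grip_force: 70.1
```

```bash
python3 - <<'E'
from h import *
go(.56,.354,.1284)
E
```

```text
t 11.92 p [0.5555 0.3501 0.1432] psi 69.4 zaxis [-0.009 -0.005 -1.   ] units [-0.1   0.18  0.49] turn None q6 -0.686 F [-0.1 -0.4 -9.4] M [-0.1   0.1   0.04] w 0.265 g 70.1
```

Call:
jog_arm(increments=[[[0, 0, 0.2, 0, 0, 0, -1], [0, 0, 0.15, 0, 0, 0, -1], [0, 0, 0.08, 0, 0, 0, -1], [0, 0, 0, 0, 0, 0, -1], [0, 0, 0, 0, 0, 0, -1]]])

```text
time: 12.33
tool_pos: [0.5592, 0.3528, 0.1371]
tcp_rot: [0.561, 3.09, 0.001]
wrist_force: [-0.3, 0.8, -7.6]
width: 0.26
grip_force: 70.3
```

```bash
python3 - <<'E'
from h import *
go(.56,.354,.1284)
E
```

```text
t 12.33 p [0.5592 0.3528 0.1371] psi 69.4 zaxis [ 0.001  0.001 -1.   ] units [-0.01  0.05  0.29] turn None q6 -0.686 F [-0.3  0.8 -7.6] M [-0.  0. -0.] w 0.26 g 70.3
```

Call:
jog_arm(increments=[[[0, 0, 0.1, 0, 0, 0, -1], [0, 0, 0.08, 0, 0, 0, -1], [0, 0, 0.06, 0, 0, 0, -1], [0, 0, 0, 0, 0, 0, -1], [0, 0, 0, 0, 0, 0, -1]]])

```text
time: 12.75
tool_pos: [0.5589, 0.3526, 0.1293]
tcp_rot: [0.561, 3.091, 0.0]
wrist_force: [0.1, -0.4, -5.7]
width: 0.268
grip_force: 70.6
```

```bash
python3 - <<'E'
from h import *
go(.56,.354,.1284)
E
```

```text
t 12.75 p [0.5589 0.3526 0.1293] psi 69.4 zaxis [ 0.  0. -1.] units [-0.02  0.06  0.03] turn None q6 -0.686 F [ 0.1 -0.4 -5.7] M [-0.08  0.03 -0.03] w 0.268 g 70.6
```

Call:
jog_arm(increments=[[[0, 0, 0.03, 0, 0, 0, -1], [0, 0, 0.03, 0, 0, 0, -1], [0, 0, 0, 0, 0, 0, -1], [0, 0, 0, 0, 0, 0, -1], [0, 0, 0, 0, 0, 0, -1]]])

```text
time: 13.17
tool_pos: [0.5593, 0.3526, 0.1292]
tcp_rot: [0.561, 3.09, 0.001]
wrist_force: [-2.8, -2.7, 5.8]
width: 0.269
grip_force: 71.8
```

```bash
python3 - <<'E'
from h import *
go(.56,.354,.1284)
E
```

```text
t 13.17 p [0.5593 0.3526 0.1292] psi 69.4 zaxis [ 0.001  0.    -1.   ] units [-0.01  0.05  0.03] turn None q6 -0.686 F [-2.8 -2.7  5.8] M [-0.65  0.7  -0.02] w 0.269 g 71.8
```

It is seated: the 7 N load has gone and the floor now pushes back. I release, rise, check the tray, and head for B.

Call:
jog_arm(increments=[[[0, 0, 0, 0, 0, 0, 1], [0, 0, 0, 0, 0, 0, 1], [0, 0, 0, 0, 0, 0, 1], [0, 0, 0, 0, 0, 0, 1], [0, 0, 0, 0, 0, 0, 1]]], force=25)

```text
time: 13.58
tool_pos: [0.559, 0.3527, 0.1273]
tcp_rot: [0.561, 3.091, 0.001]
wrist_force: [0.7, 0.0, 0.7]
width: 0.956
grip_force: 0.0
```

Call:
jog_arm(increments=[[[0, 0, -0.5, 0, 0, 0, 1], [0, 0, -0.8, 0, 0, 0, 1], [0, 0, -0.9, 0, 0, 0, 1], [0, 0, -0.9, 0, 0, 0, 1], [0, 0, -0.9, 0, 0, 0, 1]]])

```text
time: 14.0
tool_pos: [0.5586, 0.3525, 0.2481]
tcp_rot: [-0.561, -3.091, 0.0]
wrist_force: [1.1, 0.5, 0.8]
width: 1.0
grip_force: 0.0
```

Call:
jog_arm(increments=[[[-0.23, -0.9, 0, 0, 0, 0, 1], [-0.23, -0.9, 0, 0, 0, 0, 1], [-0.23, -0.9, 0, 0, 0, 0, 1], [-0.23, -0.9, 0, 0, 0, 0, 1], [-0.23, -0.9, 0, 0, 0, 0, 1]]])

```text
time: 14.42
tool_pos: [0.5434, 0.213, 0.2473]
tcp_rot: [0.56, 3.091, 0.0]
wrist_force: [0.3, -0.3, -0.9]
width: 1.0
grip_force: 0.0
```

Call:
jog_arm(increments=[[[-0.23, -0.9, 0, 0, 0, 0, 1], [-0.23, -0.9, 0, 0, 0, 0, 1], [-0.23, -0.9, 0, 0, 0, 0, 1], [-0.23, -0.9, 0, 0, 0, 0, 1], [-0.23, -0.9, 0, 0, 0, 0, 1]]])

```text
time: 14.83
tool_pos: [0.5282, 0.0743, 0.2474]
tcp_rot: [0.561, 3.091, 0.0]
wrist_force: [0.3, -0.5, 0.1]
width: 1.001
grip_force: 0.0
```

Call:
jog_arm(increments=[[[-0.23, -0.9, 0, 0, 0, 0, 1], [-0.23, -0.9, 0, 0, 0, 0, 1], [-0.23, -0.9, 0, 0, 0, 0, 1], [-0.23, -0.9, 0, 0, 0, 0, 1], [-0.23, -0.9, 0, 0, 0, 0, 1]]])

```text
time: 15.25
tool_pos: [0.513, -0.0643, 0.2474]
tcp_rot: [0.561, 3.09, 0.0]
wrist_force: [-0.1, 0.4, 0.2]
width: 0.999
grip_force: 0.0
```

Call:
jog_arm(increments=[[[0, 0, 0, 0, 0, -1, 1], [0, 0, 0, 0, 0, -1, 1], [0, 0, 0, 0, 0, -1, 1], [0, 0, 0, 0, 0, -1, 1], [0, 0, 0, 0, 0, -1, 1]]])

```text
time: 15.67
tool_pos: [0.5133, -0.0632, 0.2473]
tcp_rot: [-0.265, 3.13, -0.0]
wrist_force: [-0.0, 0.8, -0.3]
width: 1.0
grip_force: 0.0
```

Call:
jog_arm(increments=[[[0, 0, 0, 0, 0, -1, 1], [0, 0, 0, 0, 0, -0.6, 1], [0, 0, 0, 0, 0, 0, 1], [0, 0, 0, 0, 0, 0, 1], [0, 0, 0, 0, 0, 0, 1]]])

```text
time: 16.08
tool_pos: [0.5133, -0.063, 0.2473]
tcp_rot: [-0.516, 3.099, -0.0]
wrist_force: [0.8, 0.6, -0.6]
width: 0.998
grip_force: 0.0
```

```bash
python3 - <<'E'
from h import *
go(.512,-.075,.158,109.1); heads('w3')
im,d=viewer.read_camera('scene'); cv2.imwrite('pics/s1.png',im)
E
```

```text
t 16.08 p [ 0.5133 -0.063   0.2473] psi 108.9 zaxis [ 0. -0. -1.] units [ 0.17 -0.36  2.98] turn -0.02936918156396473 q6 -2.071 F [ 0.8  0.6 -0.6] M [-0.05  0.02 -0.  ] w 0.998 g 0.0
A 590 hub top 0.1116 xy ((0.523643434047699, -0.20460376143455505), 0.012630095705389977) bar deg 25.0 865
B 816 hub top 0.1114 xy ((0.5118950605392456, -0.07522540539503098), 0.012468228116631508) bar deg 18.4 1077
```

View pics/s1.png

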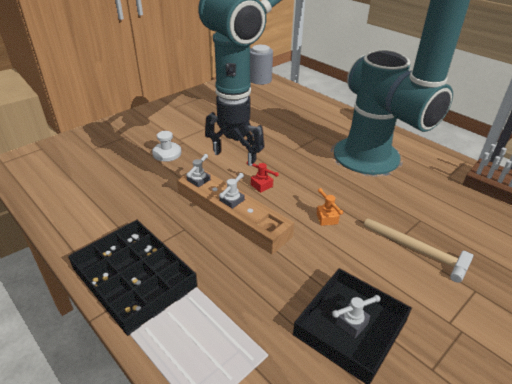

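The scene view shows the binding screw upright in the tray at (352,315), and the anvil, hammer and look-alikes have not moved. Now B.

Call:
jog_arm(increments=[[[0.17, -0.37, 0.5, 0, 0, 0, 1], [0, 0, 0.9, 0, 0, 0, 1], [0, 0, 0.9, 0, 0, 0, 1], [0, 0, 0.5, 0, 0, 0, 1], [0, 0, 0.17, 0, 0, 0, 1]]])

```text
time: 16.6
tool_pos: [0.5099, -0.0748, 0.1549]
tcp_rot: [0.517, -3.093, -0.003]
wrist_force: [-0.8, 0.6, 0.1]
width: 1.0
grip_force: 0.0
```

Call:
jog_arm(increments=[[[0, 0, 0, 0, 0, 0, -1], [0, 0, 0, 0, 0, 0, -1], [0, 0, 0, 0, 0, 0, -1], [0, 0, 0, 0, 0, 0, -1], [0, 0, 0, 0, 0, 0, -1]]])

```text
time: 17.02
tool_pos: [0.5131, -0.0754, 0.1596]
tcp_rot: [-0.519, 3.096, -0.002]
wrist_force: [1.7, -6.9, 4.5]
width: 0.303
grip_force: 4.1
```

Call:
jog_arm(increments=[[[0, 0, 0, 0, 0, 0, -1], [0, 0, 0, 0, 0, 0, -1], [0, 0, 0, 0, 0, 0, -1], [0, 0, 0, 0, 0, 0, -1], [0, 0, 0, 0, 0, 0, -1]]])

```text
time: 17.43
tool_pos: [0.5132, -0.0757, 0.1596]
tcp_rot: [-0.519, 3.096, -0.002]
wrist_force: [-0.2, -2.6, 6.1]
width: 0.28
grip_force: 27.1
```

Call:
jog_arm(increments=[[[0, 0, 0.01, 0, 0, 1, -1], [0, 0, 0.01, 0, 0, 1, -1], [0, 0, 0.01, 0, 0, 1, -1], [0, 0, 0.01, 0, 0, 1, -1], [0, 0, 0.01, 0, 0, 1, -1]]])

```text
time: 17.85
tool_pos: [0.5133, -0.0761, 0.1581]
tcp_rot: [0.308, 3.123, -0.002]
wrist_force: [0.4, -3.1, 5.5]
width: 0.282
grip_force: 27.0
```

Call:
jog_arm(increments=[[[0, 0, 0.01, 0, 0, 1, -1], [0, 0, 0.01, 0, 0, 1, -1], [0, 0, 0.01, 0, 0, 1, -1], [0, 0, 0.01, 0, 0, 1, -1], [0, 0, 0.01, 0, 0, 1, -1]]])

```text
time: 18.27
tool_pos: [0.5131, -0.0764, 0.1566]
tcp_rot: [1.105, 2.937, -0.002]
wrist_force: [-1.1, -5.7, 6.0]
width: 0.282
grip_force: 27.1
```

```bash
python3 - <<'E'
from h import *
go(.512,-.075)
E
```

```text
t 18.27 p [ 0.5131 -0.0764  0.1566] psi 48.8 zaxis [ 0.003 -0.003 -1.   ] units [ 0.06  0.01 -0.  ] turn None q6 -1.044 F [-1.1 -5.7  6. ] M [-0.83  0.16 -0.02] w 0.282 g 27.1
```

Call:
jog_arm(increments=[[[0, 0, 0.01, 0, 0, 1, -1], [0, 0, 0.01, 0, 0, 1, -1], [0, 0, 0.01, 0, 0, 1, -1], [0, 0, 0.01, 0, 0, 1, -1], [0, 0, 0.01, 0, 0, 1, -1]]])

```text
time: 18.68
tool_pos: [0.5129, -0.0766, 0.1551]
tcp_rot: [1.828, 2.551, -0.002]
wrist_force: [-2.9, -5.7, 8.0]
width: 0.281
grip_force: 27.1
```

```bash
python3 - <<'E'
from h import *
go(.512,-.075)
E
```

```text
t 18.68 p [ 0.5129 -0.0766  0.1551] psi 18.8 zaxis [ 0.002 -0.003 -1.   ] units [ 0.06 -0.01 -0.  ] turn None q6 -0.521 F [-2.9 -5.7  8. ] M [-1.03  0.24  0.  ] w 0.281 g 27.1
```

Call:
jog_arm(increments=[[[0, 0, 0.01, 0, 0, 1, -1], [0, 0, 0.01, 0, 0, 1, -1], [0, 0, 0.01, 0, 0, 1, -1], [0, 0, 0.01, 0, 0, 1, -1], [0, 0, 0.01, 0, 0, 1, -1]]])

```text
time: 19.1
tool_pos: [0.5126, -0.0767, 0.1536]
tcp_rot: [2.426, 1.991, -0.002]
wrist_force: [-3.7, -6.4, 8.3]
width: 0.28
grip_force: 27.3
```

```bash
python3 - <<'E'
from h import *
go(.512,-.075)
E
```

```text
t 19.1 p [ 0.5126 -0.0767  0.1536] psi -11.2 zaxis [ 0.001 -0.003 -1.   ] units [ 0.05 -0.03 -0.  ] turn None q6 0.003 F [-3.7 -6.4  8.3] M [-1.15  0.39 -0.06] w 0.28 g 27.3
```

Call:
jog_arm(increments=[[[0, 0, 0.01, 0, 0, 1, -1], [0, 0, 0.01, 0, 0, 1, -1], [0, 0, 0.01, 0, 0, 1, -1], [0, 0, 0.01, 0, 0, 1, -1], [0, 0, 0.01, 0, 0, 1, -1]]])

```text
time: 19.52
tool_pos: [0.5122, -0.0767, 0.152]
tcp_rot: [2.859, 1.296, -0.002]
wrist_force: [-3.7, -6.6, 9.1]
width: 0.283
grip_force: 27.3
```

```bash
python3 - <<'E'
from h import *
go(.512,-.075)
E
```

```text
t 19.52 p [ 0.5122 -0.0767  0.152 ] psi -41.2 zaxis [ 0.    -0.003 -1.   ] units [ 0.04 -0.04 -0.  ] turn None q6 0.527 F [-3.7 -6.6  9.1] M [-1.17  0.6   0.01] w 0.283 g 27.3
```

Call:
jog_arm(increments=[[[0, 0, 0.01, 0, 0, 1, -1], [0, 0, 0.01, 0, 0, 1, -1], [0, 0, 0.01, 0, 0, 1, -1], [0, 0, 0.01, 0, 0, 1, -1], [0, 0, 0.01, 0, 0, 1, -1]]])

```text
time: 19.93
tool_pos: [0.5119, -0.0765, 0.1505]
tcp_rot: [3.097, 0.512, -0.002]
wrist_force: [-5.4, -3.5, 11.6]
width: 0.287
grip_force: 27.5
```

```bash
python3 - <<'E'
from h import *
go(.512,-.075)
E
```

```text
t 19.93 p [ 0.5119 -0.0765  0.1505] psi -71.2 zaxis [-0.001 -0.003 -1.   ] units [ 0.02 -0.05 -0.  ] turn None q6 1.05 F [-5.4 -3.5 11.6] M [-0.56  0.71  0.14] w 0.287 g 27.5
```

Call:
jog_arm(increments=[[[0, 0, 0.01, 0, 0, 1, -1], [0, 0, 0.01, 0, 0, 1, -1], [0, 0, 0, 0, 0, 0, -1], [0, 0, 0, 0, 0, 0, -1], [0, 0, 0, 0, 0, 0, -1]]])

```text
time: 20.35
tool_pos: [0.5139, -0.076, 0.1506]
tcp_rot: [3.134, 0.193, 0.007]
wrist_force: [0.1, -2.4, 7.1]
width: 0.281
grip_force: 27.1
```

```bash
python3 - <<'E'
from h import *
go(.512,-.075)
E
```

```text
t 20.35 p [ 0.5139 -0.076   0.1506] psi -83.0 zaxis [ 0.004 -0.002 -1.   ] units [-0.06 -0.04 -0.  ] turn None q6 1.254 F [ 0.1 -2.4  7.1] M [-0.51 -0.11 -0.03] w 0.281 g 27.1
```

Call:
jog_arm(increments=[[[0, 0, 0.01, 0, 0, 1, -1], [0, 0, 0.01, 0, 0, 1, -1], [0, 0, 0, 0, 0, 0, -1], [0, 0, 0, 0, 0, 0, -1], [0, 0, 0, 0, 0, 0, -1]]])

```text
time: 20.77
tool_pos: [0.5157, -0.0765, 0.1506]
tcp_rot: [3.136, -0.135, 0.014]
wrist_force: [4.1, -5.0, 4.6]
width: 0.277
grip_force: 26.9
```

```bash
python3 - <<'E'
from h import *
go(.512,-.075)
E
```

```text
t 20.77 p [ 0.5157 -0.0765  0.1506] psi -94.9 zaxis [ 0.009 -0.003 -1.   ] units [-0.13 -0.04 -0.  ] turn None q6 1.464 F [ 4.1 -5.   4.6] M [-0.76 -0.78  0.14] w 0.277 g 26.9
```

Call:
jog_arm(increments=[[[0, 0, 0, 0, 0, 1, -1], [0, 0, 0, 0, 0, 1, -1], [0, 0, 0, 0, 0, 0, -1], [0, 0, 0, 0, 0, 0, -1], [0, 0, 0, 0, 0, 0, -1]]])

```text
time: 21.18
tool_pos: [0.5155, -0.0771, 0.1506]
tcp_rot: [3.105, -0.46, 0.014]
wrist_force: [5.0, -6.6, 5.6]
width: 0.285
grip_force: 33.4
```

```bash
python3 - <<'E'
from h import *
go(.512,-.075)
E
```

```text
t 21.18 p [ 0.5155 -0.0771  0.1506] psi -106.8 zaxis [ 0.008 -0.004 -1.   ] units [-0.13 -0.03 -0.  ] turn None q6 1.672 F [ 5.  -6.6  5.6] M [-1.02 -0.57  0.55] w 0.285 g 33.4
```

The torque is now 0.55 N·m with the hub slipping, so B should be at its stop. I release, rise, and measure.

Call:
jog_arm(increments=[[[0, 0, 0, 0, 0, 0, 1], [0, 0, 0, 0, 0, 0, 1], [0, 0, 0, 0, 0, 0, 1], [0, 0, 0, 0, 0, 0, 1], [0, 0, 0, 0, 0, 0, 1]]])

```text
time: 21.6
tool_pos: [0.5115, -0.0748, 0.1474]
tcp_rot: [-3.107, 0.464, 0.002]
wrist_force: [-0.4, 0.4, 0.6]
width: 0.963
grip_force: 0.0
```

Call:
jog_arm(increments=[[[0, 0, -0.8, 0, 0, 0, 1], [0, 0, -1, 0, 0, 0, 1], [0, 0, -1, 0, 0, 0, 1], [0, 0.5, -0.3, 0, 0, 0, 1], [0, 0.5, 0, 0, 0, 0, 1]]])

```text
time: 22.02
tool_pos: [0.5054, -0.104, 0.2449]
tcp_rot: [3.107, -0.461, 0.011]
wrist_force: [1.1, -0.2, -0.5]
width: 1.0
grip_force: 0.0
```

```bash
python3 - <<'E'
from h import *
go(.5237,-.204,.158,115); heads('w4')
E
```

```text
t 22.02 p [ 0.5054 -0.104   0.2449] psi -106.9 zaxis [ 0.007 -0.001 -1.   ] units [1.53 3.01 2.91] turn 23.019758847951447 q6 1.614 F [ 1.1 -0.2 -0.5] M [-0.03 -0.01 -0.03] w 1.0 g 0.0
A 771 hub top 0.1115 xy ((0.5238499641418457, -0.20445312559604645), 0.012573656626045704) bar deg 25.2 1001
B 739 hub top 0.1021 xy ((0.5120276808738708, -0.07580507546663284), 0.012541346251964569) bar deg 16.6 973
```

B is home: its hub top is at 102.1 mm against an expected 102, and its bar turned 182°. For A, I move over and rewind the wrist.

Call:
jog_arm(increments=[[[0.38, 0.75, 0, 0, 0, 0, 1], [0.38, 0.75, 0, 0, 0, 0, 1], [0.38, 0.75, 0, 0, 0, 0, 1], [0.38, 0.75, 0, 0, 0, 0, 1], [0, 0, 0, 0, 0, -1, 1]]])

```text
time: 22.48
tool_pos: [0.5211, -0.2065, 0.2405]
tcp_rot: [3.125, -0.303, 0.0]
wrist_force: [0.2, 0.8, 0.7]
width: 1.001
grip_force: 0.0
```

Call:
jog_arm(increments=[[[0, 0, 0, 0, 0, -1, 1], [0, 0, 0, 0, 0, -1, 1], [0, 0, 0, 0, 0, -1, 1], [0, 0, 0, 0, 0, -1, 1], [0, 0, 0, 0, 0, -1, 1]]])

```text
time: 22.9
tool_pos: [0.5202, -0.2028, 0.24]
tcp_rot: [-3.096, -0.526, 0.002]
wrist_force: [-0.3, -0.0, 0.3]
width: 1.001
grip_force: 0.0
```

Call:
jog_arm(increments=[[[0, 0, 0, 0, 0, -1, 1], [0, 0, 0, 0, 0, -1, 1], [0, 0, 0, 0, 0, -1, 1], [0, 0, 0, 0, 0, -1, 1], [0, 0, 0, 0, 0, -1, 1]]])

```text
time: 23.32
tool_pos: [0.5202, -0.2027, 0.24]
tcp_rot: [-2.854, -1.31, 0.002]
wrist_force: [0.2, 0.1, -0.2]
width: 1.001
grip_force: 0.0
```

Call:
jog_arm(increments=[[[0, 0, 0, 0, 0, -1, 1], [0, 0, 0, 0, 0, -1, 1], [0, 0, 0, 0, 0, -1, 1], [0, 0, 0, 0, 0, -1, 1], [0, 0, 0, 0, 0, -1, 1]]])

```text
time: 23.73
tool_pos: [0.5202, -0.2027, 0.24]
tcp_rot: [-2.417, -2.004, 0.001]
wrist_force: [-0.5, 0.9, -0.7]
width: 1.0
grip_force: 0.0
```

Call:
jog_arm(increments=[[[0, 0, 0, 0, 0, -1, 1], [0, 0, 0, 0, 0, -1, 1], [0, 0, 0, 0, 0, -1, 1], [0, 0, 0, 0, 0, -1, 1], [0, 0, 0, 0, 0, -1, 1]]])

```text
time: 24.15
tool_pos: [0.5203, -0.2027, 0.24]
tcp_rot: [-1.816, -2.561, 0.0]
wrist_force: [-0.3, 0.6, -0.1]
width: 1.0
grip_force: 0.0
```

Call:
jog_arm(increments=[[[0, 0, 0, 0, 0, -1, 1], [0, 0, 0, 0, 0, -1, 1], [0, 0, 0, 0, 0, -1, 1], [0, 0, 0, 0, 0, -1, 1], [0, 0, 0, 0, 0, -1, 1]]])

```text
time: 24.57
tool_pos: [0.5203, -0.2027, 0.24]
tcp_rot: [-1.092, -2.944, -0.001]
wrist_force: [-0.7, 0.5, -0.1]
width: 1.004
grip_force: 0.0
```

Call:
jog_arm(increments=[[[0, 0, 0, 0, 0, -1, 1], [0, 0, 0, 0, 0, -1, 1], [0, 0, 0, 0, 0, -1, 1], [0, 0, 0, 0, 0, -1, 1], [0, 0, 0, 0, 0, -1, 1]]])

```text
time: 24.98
tool_pos: [0.5202, -0.2027, 0.24]
tcp_rot: [-0.293, -3.126, -0.001]
wrist_force: [-0.8, 0.2, -0.4]
width: 1.0
grip_force: 0.0
```

Call:
jog_arm(increments=[[[0, 0, 0, 0, 0, -1, 1], [0, 0, 0, 0, 0, -1, 1], [0, 0, 0, 0, 0, -1, 1], [0, 0, 0, 0, 0, -1, 1], [0, 0, 0, 0, 0, -1, 1]]])

```text
time: 25.4
tool_pos: [0.5202, -0.2027, 0.24]
tcp_rot: [0.527, -3.096, -0.002]
wrist_force: [-0.6, -0.4, 0.0]
width: 1.005
grip_force: 0.0
```

Call:
jog_arm(increments=[[[0, 0, 0, 0, 0, -1, 1], [0, 0, 0, 0, 0, 0, 1], [0, 0, 0, 0, 0, 0, 1], [0, 0, 0, 0, 0, 0, 1], [0, 0, 0, 0, 0, 0, 1]]])

```text
time: 25.82
tool_pos: [0.5205, -0.2031, 0.2407]
tcp_rot: [0.678, -3.067, -0.001]
wrist_force: [0.7, -0.6, 0.4]
width: 0.999
grip_force: 0.0
```

```bash
python3 - <<'E'
from h import *
go(.5237,-.2043,.1585,115.2)
E
```

```text
t 25.82 p [ 0.5205 -0.2031  0.2407] psi 114.9 zaxis [-0.  0. -1.] units [-0.08 -0.08  2.74] turn -0.04749161469955728 q6 -2.422 F [ 0.7 -0.6  0.4] M [0.05 0.04 0.05] w 0.999 g 0.0
```

Call:
jog_arm(increments=[[[-0.08, -0.08, 0.5, 0, 0, 0, 1], [0, 0, 0.9, 0, 0, 0, 1], [0, 0, 0.8, 0, 0, 0, 1], [0, 0, 0.4, 0, 0, 0, 1], [0, 0, 0.14, 0, 0, 0, 1]]])

```text
time: 26.23
tool_pos: [0.5221, -0.2036, 0.1559]
tcp_rot: [0.678, -3.063, -0.005]
wrist_force: [0.5, 0.2, -1.5]
width: 0.998
grip_force: 0.0
```

Call:
jog_arm(increments=[[[0, 0, 0, 0, 0, 0, -1], [0, 0, 0, 0, 0, 0, -1], [0, 0, 0, 0, 0, 0, -1], [0, 0, 0, 0, 0, 0, -1], [0, 0, 0, 0, 0, 0, -1]]])

```text
time: 26.65
tool_pos: [0.5247, -0.2048, 0.1602]
tcp_rot: [-0.68, 3.065, -0.003]
wrist_force: [0.8, -5.7, 5.2]
width: 0.301
grip_force: 4.5
```

Call:
jog_arm(increments=[[[0, 0, 0, 0, 0, 0, -1], [0, 0, 0, 0, 0, 0, -1], [0, 0, 0, 0, 0, 0, -1], [0, 0, 0, 0, 0, 0, -1], [0, 0, 0, 0, 0, 0, -1]]])

```text
time: 27.07
tool_pos: [0.5248, -0.2052, 0.1602]
tcp_rot: [-0.68, 3.065, -0.003]
wrist_force: [0.5, -2.8, 5.5]
width: 0.28
grip_force: 26.9
```

Call:
jog_arm(increments=[[[0, 0, 0.01, 0, 0, 1, -1], [0, 0, 0.01, 0, 0, 1, -1], [0, 0, 0.01, 0, 0, 1, -1], [0, 0, 0.01, 0, 0, 1, -1], [0, 0, 0.01, 0, 0, 1, -1]]])

```text
time: 27.48
tool_pos: [0.525, -0.2055, 0.1587]
tcp_rot: [0.144, 3.135, -0.004]
wrist_force: [0.2, -3.6, 5.6]
width: 0.282
grip_force: 26.8
```

Call:
jog_arm(increments=[[[0, 0, 0.01, 0, 0, 1, -1], [0, 0, 0.01, 0, 0, 1, -1], [0, 0, 0.01, 0, 0, 1, -1], [0, 0, 0.01, 0, 0, 1, -1], [0, 0, 0.01, 0, 0, 1, -1]]])

```text
time: 27.9
tool_pos: [0.5248, -0.2059, 0.1572]
tcp_rot: [0.95, 2.991, -0.003]
wrist_force: [-0.4, -6.6, 5.8]
width: 0.282
grip_force: 26.9
```

Call:
jog_arm(increments=[[[0, 0, 0.01, 0, 0, 1, -1], [0, 0, 0.01, 0, 0, 1, -1], [0, 0, 0.01, 0, 0, 1, -1], [0, 0, 0.01, 0, 0, 1, -1], [0, 0, 0.01, 0, 0, 1, -1]]])

```text
time: 28.32
tool_pos: [0.5245, -0.2062, 0.1557]
tcp_rot: [1.692, 2.643, -0.003]
wrist_force: [-1.0, -6.2, 6.0]
width: 0.28
grip_force: 26.9
```

```bash
python3 - <<'E'
from h import *
go(.5237,-.2043)
E
```

```text
t 28.32 p [ 0.5245 -0.2062  0.1557] psi 24.8 zaxis [ 0.002 -0.004 -1.   ] units [ 0.07  0.   -0.  ] turn None q6 -0.848 F [-1.  -6.2  6. ] M [-0.99  0.23 -0.05] w 0.28 g 26.9
```

Call:
jog_arm(increments=[[[0, 0, 0.01, 0, 0, 1, -1], [0, 0, 0.01, 0, 0, 1, -1], [0, 0, 0.01, 0, 0, 1, -1], [0, 0, 0.01, 0, 0, 1, -1], [0, 0, 0.01, 0, 0, 1, -1]]])

```text
time: 28.73
tool_pos: [0.5242, -0.2063, 0.1542]
tcp_rot: [2.318, 2.115, -0.003]
wrist_force: [-2.7, -6.2, 6.4]
width: 0.28
grip_force: 27.0
```

```bash
python3 - <<'E'
from h import *
go(.5237,-.2043)
E
```

```text
t 28.73 p [ 0.5242 -0.2063  0.1542] psi -5.2 zaxis [ 0.001 -0.004 -1.   ] units [ 0.07 -0.02 -0.  ] turn None q6 -0.324 F [-2.7 -6.2  6.4] M [-1.09  0.46 -0.03] w 0.28 g 27.0
```

Call:
jog_arm(increments=[[[0, 0, 0.01, 0, 0, 1, -1], [0, 0, 0.01, 0, 0, 1, -1], [0, 0, 0.01, 0, 0, 1, -1], [0, 0, 0.01, 0, 0, 1, -1], [0, 0, 0.01, 0, 0, 1, -1]]])

```text
time: 29.15
tool_pos: [0.5238, -0.2063, 0.1527]
tcp_rot: [2.787, 1.443, -0.002]
wrist_force: [-4.0, -6.8, 8.3]
width: 0.284
grip_force: 27.1
```

Call:
jog_arm(increments=[[[0, 0, 0.01, 0, 0, 1, -1], [0, 0, 0.01, 0, 0, 1, -1], [0, 0, 0.01, 0, 0, 1, -1], [0, 0, 0.01, 0, 0, 1, -1], [0, 0, 0.01, 0, 0, 1, -1]]])

```text
time: 29.57
tool_pos: [0.5234, -0.2061, 0.1511]
tcp_rot: [3.066, 0.673, -0.002]
wrist_force: [-4.5, -5.1, 9.0]
width: 0.281
grip_force: 27.2
```

```bash
python3 - <<'E'
from h import *
go(.5237,-.2043)
E
```

```text
t 29.57 p [ 0.5234 -0.2061  0.1511] psi -65.2 zaxis [-0.001 -0.003 -1.   ] units [ 0.03 -0.05 -0.  ] turn None q6 0.723 F [-4.5 -5.1  9. ] M [-1.04  0.85 -0.05] w 0.281 g 27.2
```

Call:
jog_arm(increments=[[[0, 0, 0.01, 0, 0, 1, -1], [0, 0, 0.01, 0, 0, 1, -1], [0, 0, 0.01, 0, 0, 1, -1], [0, 0, 0, 0, 0, 1, -1], [0, 0, 0, 0, 0, 0, -1]]])

```text
time: 29.98
tool_pos: [0.526, -0.2057, 0.1509]
tcp_rot: [3.138, 0.024, 0.008]
wrist_force: [3.1, -3.5, 6.5]
width: 0.283
grip_force: 26.9
```

```bash
python3 - <<'E'
from h import *
go(.5237,-.2043)
E
```

```text
t 29.98 p [ 0.526  -0.2057  0.1509] psi -89.1 zaxis [ 0.005 -0.003 -1.   ] units [-0.08 -0.05 -0.  ] turn None q6 1.14 F [ 3.1 -3.5  6.5] M [-0.57 -0.49  0.03] w 0.283 g 26.9
```

Call:
jog_arm(increments=[[[0, 0, 0, 0, 0, 1, -1], [0, 0, 0, 0, 0, 1, -1], [0, 0, 0, 0, 0, 1, -1], [0, 0, 0, 0, 0, 0, -1], [0, 0, 0, 0, 0, 0, -1]]])

```text
time: 30.4
tool_pos: [0.5267, -0.2064, 0.1511]
tcp_rot: [3.104, -0.459, 0.012]
wrist_force: [4.5, -5.6, 4.1]
width: 0.282
grip_force: 32.0
```

```bash
python3 - <<'E'
from h import *
go(.5237,-.2043)
E
```

```text
t 30.4 p [ 0.5267 -0.2064  0.1511] psi -106.8 zaxis [ 0.007 -0.005 -1.   ] units [-0.12 -0.04 -0.  ] turn None q6 1.449 F [ 4.5 -5.6  4.1] M [-0.93 -0.65  0.41] w 0.282 g 32.0
```

Same sign as B: torque 0.41 N·m with the hub slipping. I release, rise, and verify all three.

Call:
jog_arm(increments=[[[0, 0, 0, 0, 0, 0, 1], [0, 0, 0, 0, 0, 0, 1], [0, 0, 0, 0, 0, 0, 1], [0, 0, 0, 0, 0, 0, 1], [0, 0, 0, 0, 0, 0, 1]]])

```text
time: 30.82
tool_pos: [0.5232, -0.204, 0.1481]
tcp_rot: [-3.107, 0.463, 0.003]
wrist_force: [0.2, 0.4, -0.2]
width: 0.969
grip_force: 0.0
```

Call:
jog_arm(increments=[[[0, 0, -0.8, 0, 0, 0, 1], [0, 0, -1, 0, 0, 0, 1], [0, 0, -1, 0, 0, 0, 1], [0, -0.7, -0.3, 0, 0, 0, 1], [0, -0.7, 0, 0, 0, 0, 1]]])

```text
time: 31.23
tool_pos: [0.538, -0.1652, 0.2461]
tcp_rot: [3.105, -0.467, 0.011]
wrist_force: [0.0, 0.1, -0.6]
width: 1.0
grip_force: 0.0
```

```bash
python3 - <<'E'
from h import *
go(.5237,-.2043); heads('w5')
im,d=viewer.read_camera('scene'); cv2.imwrite('pics/s2.png',im)
x=pts('scene',d); m=(d>0)&(np.hypot(x[...,0]-.559,x[...,1]-.353)<.06)&(x[...,2]>.055)
q=x[m]; print('tray screw: top z',np.percentile(q[:,2],98).round(4),'top xy',q[q[:,2]>np.percentile(q[:,2],98)-.004].mean(0).round(4))
E
```

```text
t 31.23 p [ 0.538  -0.1652  0.2461] psi -107.1 zaxis [ 0.007 -0.002 -1.   ] units [-0.07  1.39 -0.  ] turn None q6 1.527 F [ 0.   0.1 -0.6] M [-0.05  0.05  0.  ] w 1.0 g 0.0
A 706 hub top 0.1022 xy ((0.5241081714630127, -0.20476560294628143), 0.012534650042653084) bar deg 16.3 893
B 120 hub top 0.1018 xy ((0.5108010172843933, -0.08245882391929626), 0.010192171670496464) bar deg 19.1 806
tray screw: top z 0.0819 top xy [0.5571 0.3529 0.0801]
```

View pics/s2.png

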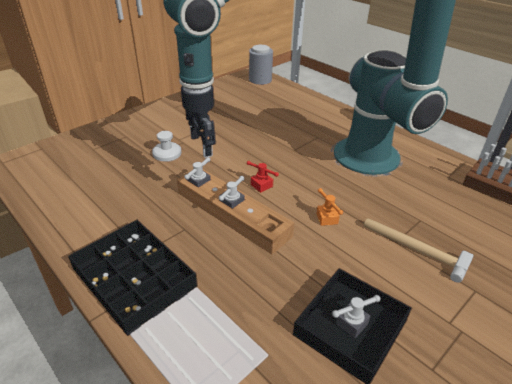

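The scene view shows A at (198,173) and B at (233,190) screwed down in the holder, and the binding screw upright in the tray at (355,313). The bystanders have not moved. A's hub top is at 102.2 mm after turning 189°, and B's was at 102.1 mm after 182°, so both collars are on their nuts. I hand the job in.

```bash
python3 -c "
from workcell import bot; print(bot.finish_job())"
```

```text
the job is handed in; nothing more can be done
None
```

I handed the job in at about 31 s: both free screws are run down onto their nuts in the holder, the binding screw stands upright in the rework tray, and the anvil and hammer have not visibly moved; no verdict came back.

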